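# Unhook the gauge frame and rack it

## Task

Take the steel gauge frame by its top rung and lift it up out of the deep crooked hook, letting it follow the hook's lean and never forcing it against the metal (it may touch only lightly); when its crossbar is past the hook's tip, but before its foot meets the bracket, draw it off towards the hook's open front. Then stand it upright in the slot of the aluminium block, set down gently and fully home, let go, and leave the hook and everything else as they are.

Things in the scene. Friction and masses are not known exactly. Their poses are not given: they have to be found in the camera images.
- gauge_center (a point): Centre of the gauge: a flat upright steel frame 90 mm wide (y), 260 mm tall (z), 8 mm thick (x), 0.4 to 0.55 kg, like a two-window ladder: solid foot plate, two 8 mm square uprights at the edges, a round crossbar half-way, a flat top rung. This point is 130 mm above its underside. It hangs in the hook by the middle of its crossbar, its x parallel to the stand's x.
- gauge_grip (a point): Centre of the gauge's top rung, by which it is held across its 8 mm thickness (x). The rung is 24 mm tall, 90 mm wide; this point is 248 mm above the gauge's underside, 12 mm below its top edge. Axes as the gauge.
- gauge_bar (a point): Middle of the axis of the gauge's crossbar (round, 10 mm thick, along y), 160 mm above the gauge's underside. Axes as the gauge.
- gauge_foot (a point): Middle of the underside of the gauge's foot plate, which is 8 mm thick, 90 mm wide and 60 mm tall; it hangs 12 mm above the bench. Axes as the gauge.
- gauge: The gauge frame itself; origin in the middle of its underside, z up, x across its thickness.
- saddle (a point): Top of the saddle at the bottom of the hook, where the crossbar rests, 167 mm above the bench. The hook is a deep, rigid U, 18 mm wide (y): front prong to 55 mm above the saddle, rear shank to 59 mm, a 12.5 mm gap (x) between them. It opens towards -x: x points from the prong back to the column, z up.
- hook_bolt (a point): Bolt of the hook, 5 mm above the saddle. The U sits crooked on it: prong and shank lean together to the front or the back (in x) by anything up to 29 degrees. The lean is not measured and too stiff to bend: the way up is found by feel, shifting the gauge in x away from whichever side it touches. Axes as the stand.
- bracket_under (a point): Underside of the bracket that carries the saddle, 145 mm above the bench; the bracket, 14 mm wide, runs from 15 mm in front of the saddle's middle back to the column. The gauge's foot plate hangs below it and meets it if the gauge is raised more than 73 mm; the crossbar is past the prong's tip from 59 mm of lift: draw it off to the front between the two.
- stand: The hook stand, fixed: base plate 150 x 100 x 12 mm (x from +40 to +190 mm), column 22 mm square at x = +115 mm, 157 mm tall, bracket and hook. Origin on the bench straight below the saddle; x points from the hook to the column, z up.
- slot (a point): Middle of the mouth of the slot in the aluminium block, 40 mm above the bench. The slot is 12 mm wide (x), 99 mm long (y) and 30 mm deep, with a 2 mm chamfer; its floor is flat. The gauge's foot goes in with the gauge's x along the slot's x, either way round.
- block: The slotted aluminium block, fixed: 60 (x) x 130 (y) x 40 mm tall. Origin in the middle of its underside; the slot runs along its y.
- bung: bystander, to be left alone: plain steel bung 32 mm across, 22 mm tall
- collar: bystander, to be left alone: plain steel ring 84 mm across, 22 mm tall
- reducer: bystander, to be left alone: dark stepped cone, 76 mm across the foot, 45 mm tall
- stub: bystander, to be left alone: upright capped pipe stub, 48 mm across, 75 mm tall
- hammer: bystander, to be left alone: hammer lying at the right side
- can: bystander, to be left alone: grey can, 54 mm across, 130 mm tall
- brush: bystander, to be left alone: hand brush lying at the right side
There are look-alikes about, which are no part of the job. What is shaped like the stand but red is not meant.

How it is judged:
By the outcome, as a careful person would: the job done as asked, in the order asked, and still so for the second after the job is handed in, with the robot touching nothing.
It also fails if it takes over 72 s, if anything falls off the work surface, if the arm or the gripper's body presses on something with over 40 N, if the wrist force passes 120 N, or if a joint passes its speed limit or range.

## Robot

A 6-joint arm with a two-finger parallel gripper is mounted at the origin on the work surface. World frame = base frame: x ahead of the robot, y to its left, z up, the work surface at z = 0. Lengths are in mm, angles in degrees, forces in N, time in s.
With the tool pointing down it reaches from about 300 to 850 mm from the base axis. Payload 4.2 kg.
Tool frame: the origin (TCP) lies midway between the tips of the shut fingers; the grasp point (between the pads) lies env.hold_point_z behind it (env.hold_point_z is the distance from the TCP to the grasp point, in mm); z points along the fingers, y is the line along which they close (so a half turn about z gives the same grasp; the last joint's range is limited). The gripper opens to 91 mm and grips with 3 to 60 N. Pads are 32 mm wide; open, the fingers measure 118 mm over their backs; the gripper's body (76 mm by 178 mm) begins 60 mm behind the grasp point.
Start: joints at [-76.089, 18.312, 89.639, -0, 72.044, -1.146], TCP at [149.379, -555.274, 213.976] pointing down, gripper open.
Joint ranges: [-177.97, 177.97], [-48.28, 115.42], [12.27, 149.76], [-77.06, 257.06], [2.81, 150.46], [-146.56, 146.56]. Speed limits (degrees/s): [147.25, 147.25, 180, 180, 180, 180].

## Interface

Orientations are given as [roll, pitch, yaw] about the fixed x, y, z axes, in that order (R = Rz(yaw) Ry(pitch) Rx(roll)).
In Python, from workcell import env, viewer, spotter gives the robot as it stands.
- The arm moves only by the tool apply_moves, never from a script. Its arguments are lists of equal length, an entry for each row: "delta_pos": the shift along the world's x, y, z normalised to -1 to 1, where 1 is 120 mm, a list of three; "rot": the turn, a rotation vector about the world's x, y, z normalised to -1 to 1, where 1 is 1.5 rad, a list of three; "hand": the opening, from 0 (shut) to 1 (fully open). A call has 1 to 10 rows; each row is the pose to reach, as a shift and turn from the pose commanded when the call began; what a row does not reach only later rows make up. A row lasts 1/12 s, in which the tool goes at most 41.7 mm and 7.16 degrees, less where a joint would pass 70% of its speed; a pose out of reach is approached as far as the arm can. A call with a number of a shift or a turn outside -1 to 1 is refused whole. A call with a gripper value outside its range is refused whole. The fingers move at their own pace and stop on an object; "newtons" is the grip in N (left out, the last holds). Time passes only in rows, so rows that repeat a pose let the fingers close. It gives the time, the measured TCP pose, the force, the opening and the grip force at its end, in the units of the state.
- env.state(): the state, without advancing time (a new reading comes with each control period).
- viewer.grab_frame(name): name is "side" or "top" or "wrist"; returns a dict with "pixels" (400x640x3 uint8, red, green, blue), "camera_matrix" (3x3 intrinsics, pixels), "R" (3x3) and "t" (3): a world point X has camera coordinates R X + t; the wrist camera has in their place "mount" (4x4, takes a point from camera to tool coordinates, whose origin is the TCP and whose axes are the flange's). Camera axes: x right, y down, z forward; pixel columns grow to the right and rows downward; lengths in mm; the calibration is good to about 2 mm. The wrist camera is an equidistant fisheye: a pixel r from the principal point sees the ray r / f radians off the axis. A picture is of the moment at which its call begins: read the wrist's pose just before it. There is no depth.
- env.job_done(): hands the job in; it is judged then, once.
Trained networks look in a picture, given as the dict that the camera call returned (one of the last four; its "shot" number tells which), for a name from the list of things; names that differ only in an ending like _2 or _b are one class to them, and where a whole thing is asked for, a point or a joint stands for the part that bears it (a point fixed in the world has none). Each returns a list of dicts, best first, with "score" (0 to 1); they miss things now and then, are a little off and sometimes report something else, mostly with a low value. They report only what shows in the picture. A call takes as long as a camera call. They do not tell look-alikes from the thing itself.
- spotter.trace(picture, query): "mask" (400x640 bool, what is visible of it) and "box" ([centre column, centre row, width, height] in pixels, round what is visible of it).
- spotter.landmark_of(picture, query): "position" ([column, row] in pixels: a listed point, or the origin of a listed thing).
The state is a dict: "time_s": time; "qpos": joint angles; "qvel": joint speeds; "effort": joint torques, N m; "ee_pos": TCP position; "ee_rot": TCP orientation; "force": force on the tool from outside, world axes, zero at the start; "torque": the same for the moment, N m; "gripper_width": finger opening in mm; "gripper_force": force on a finger pad.
Only numpy, scipy, OpenCV 4.12 (cv2) and the standard library are available. Lean on these libraries where they do the work, as an engineer would, in place of code of your own. Each camera call takes 0.05 s, during which the arm holds its last target. There are 200 camera calls.

## Working session

There is one attempt and no reset: what is moved stays moved. The work goes in short steps, Python scripts to look and compute and a tool call to move; the robot and the scene stay as the last step left them, time stands still between calls to the robot, and variables do not carry over. Pictures are saved under pics/ and viewed, at most 10 in all, crops included, and the job is handed in when it is done.

Besides the shell and the picture viewer there is one more tool, called after ">>>" as name(argument=value, ...) on one line, values as JSON. apply_moves: Moves the arm, as the interface text tells. Its arguments: {"type":"object","properties":{"delta_pos":{"type":"array"},"rot":{"type":"array"},"hand":{"type":"array"},"newtons":{"type":"number"}},"required":["delta_pos","rot","hand"]}

```bash
mkdir -p pics; ls
cat > h.py <<'E'
import numpy as np, cv2
from workcell import env, viewer, spotter
def save(p,n): cv2.imwrite(f'pics/{n}.png',p['pixels'][:,:,::-1])
def proj(p,X):
    c=p['R']@np.asarray(X,float)+p['t']; u=p['camera_matrix']@c; return u[:2]/u[2]
def ray(p,px):
    d=np.linalg.inv(p['camera_matrix'])@np.array([px[0],px[1],1.]); R=np.array(p['R']); return -R.T@p['t'], R.T@d
def onz(p,px,z):
    o,d=ray(p,px); return o+d*(z-o[2])/d[2]
def tri(p,a,q,b):
    o1,d1=ray(p,a);o2,d2=ray(q,b);d1/=np.linalg.norm(d1);d2/=np.linalg.norm(d2)
    s=np.linalg.lstsq(np.c_[d1,-d2],o2-o1,rcond=None)[0]
    x=o1+s[0]*d1;y=o2+s[1]*d2; return (x+y)/2,np.linalg.norm(x-y)
E
python3 - <<'E'
from h import *
s=viewer.grab_frame('side');t=viewer.grab_frame('top');save(s,'s1');save(t,'t1')
cv2.imwrite('pics/st.png',cv2.resize(np.vstack([s['pixels'],t['pixels']])[:,:,::-1],(480,600)))
for n in ['gauge_grip','gauge_bar','gauge_foot','gauge','saddle','hook_bolt','bracket_under','stand','slot','block']:
    print(n,[[(np.round(r['position'],1).tolist(),round(r['score'],2)) for r in spotter.landmark_of(p,n)[:3]] for p in (s,t)])
print(env.state(),env.hold_point_z)
for p in (s,t): print(p['camera_matrix'].tolist(),np.round(-np.array(p['R']).T@p['t']),np.round(p['R'],2).tolist())
E
```

```text
pics
gauge_grip [[([272.4, 189.6], 0.72), ([332.7, 188.1], 0.26)], [([281.5, 172.0], 0.73)]]
gauge_bar [[([275.9, 211.0], 0.69)], [([286.6, 178.2], 0.84), ([291.5, 189.7], 0.34)]]
gauge_foot [[([276.6, 245.8], 0.72)], [([288.7, 186.2], 0.73)]]
gauge [[([279.0, 245.3], 0.84)], [([290.2, 188.2], 0.63)]]
saddle [[([272.4, 212.2], 0.79), ([356.3, 303.7], 0.6)], [([285.0, 176.2], 0.78), ([232.0, 276.9], 0.74)]]
hook_bolt [[([355.7, 303.6], 0.88)], [([284.9, 177.2], 0.93), ([234.1, 277.1], 0.81)]]
bracket_under [[([354.3, 310.6], 0.66), ([279.8, 216.3], 0.63), ([166.5, 313.7], 0.22)], [([288.4, 177.9], 0.79), ([235.2, 279.2], 0.72), ([291.7, 190.1], 0.59)]]
stand [[([278.4, 249.6], 0.83)], [([294.2, 189.9], 0.64), ([219.9, 206.5], 0.62), ([242.4, 276.4], 0.56)]]
slot [[([333.3, 181.1], 0.98), ([378.0, 142.7], 0.38)], [([367.1, 199.0], 0.92)]]
block [[([332.3, 191.0], 0.87), ([251.1, 330.0], 0.37), ([332.5, 181.4], 0.34)], [([368.2, 200.0], 0.94)]]
{'time_s': 1.1, 'qpos': array([-7.60890072e+01,  1.83097279e+01,  8.96391150e+01, -3.53301502e-04,
        7.20429287e+01, -1.14648151e+00]), 'q
[... 226 characters left out ...]
, 'ee_pos': array([ 149.37592246, -555.27796155,  213.99694036]), 'ee_rot': array([1.79991780e+02, 5.00677248e-04, 1.50575832e+01]), 'force': array([-1.28562697,  0.80744968, -0.29541949]), 'torque': array([-0.05402832,  0.03068326, -0.02679548]), 'gripper_force': 0.0, 'gripper_width': 91.0671007219729} 18.8
[[486.330879645355, 0.0, 323.88398260680765], [0.0, 486.330879645355, 192.70724366339712], [0.0, 0.0, 1.0]] [  -0.  861. 1198.] [[-0.89, -0.45, -0.01], [-0.32, 0.66, -0.68], [0.31, -0.61, -0.73]]
[[365.42872914359555, 0.0, 317.22739038113764], [0.0, 365.42872914359555, 204.69472348101093], [0.0, 0.0, 1.0]] [ 275.   -3. 1370.] [[0.0, -1.0, -0.02], [-0.99, 0.0, -0.14], [0.14, 0.02, -0.99]]
```

View pics/s1.png

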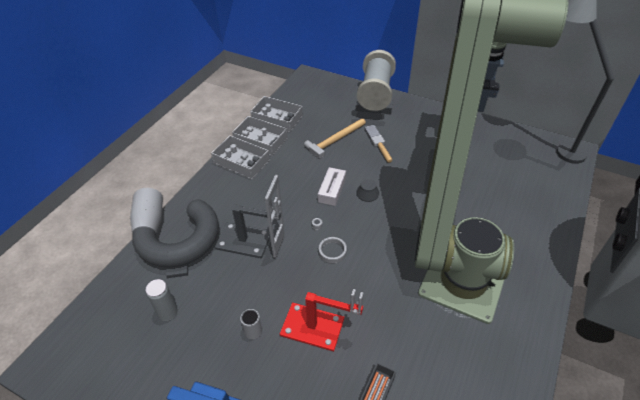

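View pics/t1.png

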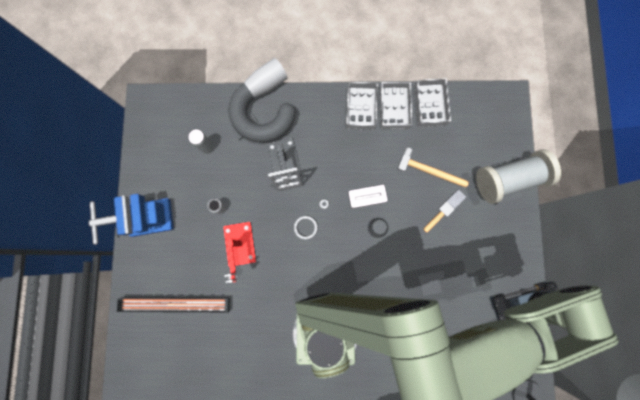

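Run:
```python
from h import *
s=viewer.grab_frame('side');t=viewer.grab_frame('top')
P={'grip':((272.4,189.6),(281.5,172)),'bar':((275.9,211),(286.6,178.2)),'foot':((276.6,245.8),(288.7,186.2)),'saddle':((272.4,212.2),(285,176.2)),'slot':((333.3,181.1),(367.1,199)),'block':((332.3,191),(368.2,200))}
for n,(a,b) in P.items():
    print(n,np.round(tri(s,a,t,b)[0],1),round(tri(s,a,t,b)[1],1))
for n in['gauge','stand','block','stub','collar','bung','reducer','can']:
    for p,k in((s,'s'),(t,'t')):
        r=spotter.trace(p,n)
        if r: print(n,k,np.round(r[0]['box']),round(r[0]['score'],2))
r=spotter.trace(t,'block')[0]['mask'].astype(np.uint8)
c=max(cv2.findContours(r,0,2)[0],key=cv2.contourArea);rc=cv2.boxPoints(cv2.minAreaRect(c));print([np.round(onz(t,q,40)[:2],1) for q in rc])
a=cv2.resize(s['pixels'][165:270,205:365],(800,525),interpolation=2)
b=cv2.resize(t['pixels'][125:215,255:400],(800,496),interpolation=2)
cv2.imwrite('pics/a.png',a[:,:,::-1]);cv2.imwrite('pics/b.png',b[:,:,::-1])
```

```text
grip [534.4 133.1 258.5] 4.9
bar [535.5 127.3 164.7] 4.0
foot [540.1 136.5   9.9] 0.0
saddle [543.3 133.3 161.6] 3.4
slot [ 487.1 -153.9   47.8] 6.0
block [ 494.4 -164.6  -14. ] 8.8
gauge s [274. 216.  20.  82.] 0.62
gauge t [285. 180.  28.  24.] 0.56
stand s [321. 320.  83.  61.] 0.61
stand t [285. 160.  29.  43.] 0.76
block s [331. 186.  24.  38.] 0.81
block t [368. 195.  35.  18.] 0.89
stub s [250. 323.  18.  33.] 0.94
collar s [334. 249.  27.  27.] 0.59
collar t [307. 229.  21.  22.] 0.58
bung s [319. 226.   8.  11.] 0.53
bung t [285. 162.  27.  42.] 0.38
reducer s [366. 189.  23.  25.] 0.77
reducer t [380. 229.  21.  17.] 0.57
can s [160. 302.  32.  41.] 0.82
can t [200. 140.  25.  23.] 0.69
[array([516.2, -87. ]), array([ 538.9, -218.4]), array([ 476.6, -227.4]), array([454.1, -96.9])]
```

View pics/a.png

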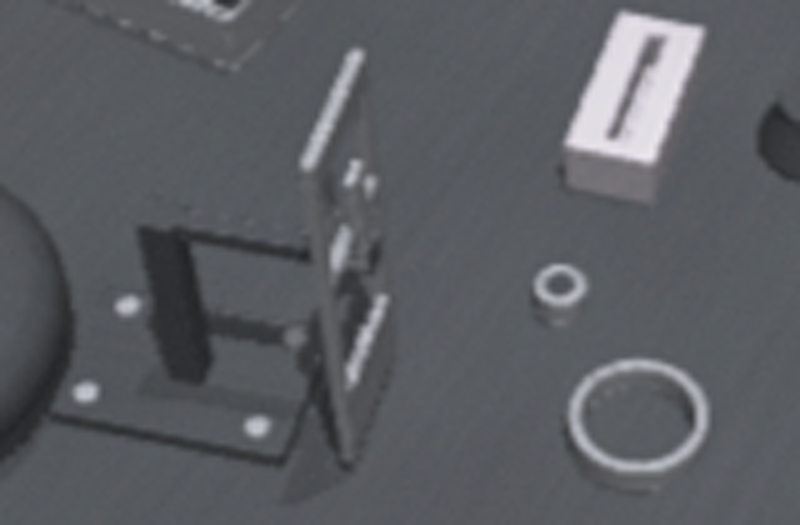

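View pics/b.png

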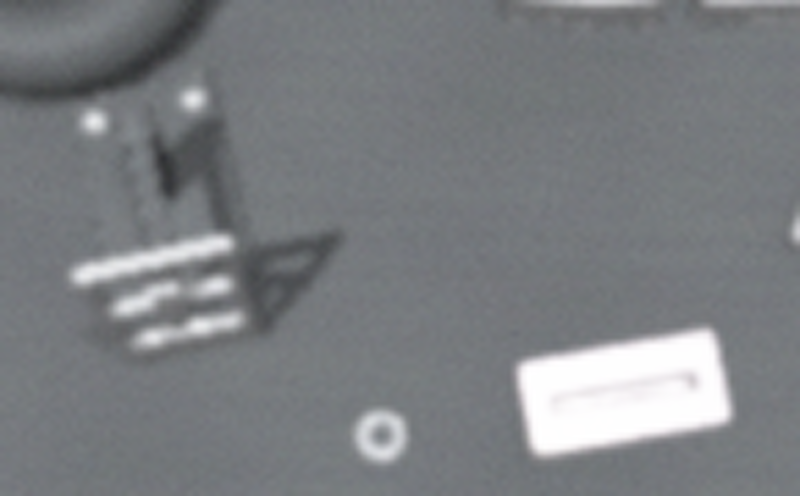

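```bash
cat > cal.py <<'E'
from h import *
s=viewer.grab_frame('side');t=viewer.grab_frame('top')
A=lambda x,y:((x+.5)/5-.5+205,(y+.5)/5-.5+165)
k=800/145;kk=496/90
B=lambda x,y:((x+.5)/k-.5+255,(y+.5)/kk-.5+125)
E
python3 - <<'E'
from cal import *
def yw(a,b): d=b-a; return round(np.degrees(np.arctan2(d[1],d[0])),1),round(np.linalg.norm(d[:2]),1)
l,r=onz(t,B(75,276),272),onz(t,B(230,242),272);print('rung top',l,r,(l+r)/2,yw(r,l))
l,r=onz(s,A(308,163),272),onz(s,A(358,53),272);print('rung side',l,r,(l+r)/2,yw(r,l))
l,r=onz(t,B(138,343),72),onz(t,B(242,320),72);print('foot top',(l+r)/2,yw(r,l))
c=[onz(t,B(*q),40) for q in((517,365),(713,330),(732,420),(537,457))];print('block top',sum(c)/4,yw(c[1],c[0]),yw(c[2],c[3]))
c=[onz(s,A(*q),40) for q in((566,148),(621,12),(706,29),(657,163))];print('block side',sum(c)/4,yw(c[1],c[0]),yw(c[2],c[3]))
l,r=onz(t,B(549,405),40),onz(t,B(697,380),40);print('slot top',(l+r)/2,yw(r,l))
l,r=onz(s,A(612,135),40),onz(s,A(660,38),40);print('slot side',(l+r)/2,yw(r,l))
# edges refine via masks/bright threshold
g=t['pixels'].min(2).astype(float); m=(g>170).astype(np.uint8)
m2=np.zeros_like(m);m2[180:215,345:395]=m[180:215,345:395]
rc=cv2.minAreaRect(cv2.findContours(m2,0,2)[0][0]) if m2.any() else None
if rc: q=cv2.boxPoints(rc);print('thr block',onz(t,rc[0],40),[yw(onz(t,q[i],40),onz(t,q[(i+1)%4],40)) for i in range(4)])
E
```

```text
rung top [525.34959372 173.34216902 272.        ] [544.45935275  86.84918987 272.        ] [534.90447323 130.09567945 272.        ] (np.float64(102.5), np.float64(88.6))
rung side [524.61329975 173.64950903 272.        ] [542.52142544  92.6371172  272.        ] [533.5673626  133.14331312 272.        ] (np.float64(102.5), np.float64(83.0))
foot top [533.35499636 128.99391782  72.        ] (np.float64(102.5), np.float64(69.9))
block top [ 497.14692847 -158.58479049   40.        ] (np.float64(100.1), np.float64(133.2)) (np.float64(100.8), np.float64(131.9))
block side [ 495.14752433 -155.36802734   40.        ] (np.float64(100.7), np.float64(132.0)) (np.float64(100.8), np.float64(128.3))
slot top [ 497.38371053 -157.43956479   40.        ] (np.float64(99.6), np.float64(100.1))
slot side [ 496.34224227 -155.41505303   40.        ] (np.float64(96.6), np.float64(95.7))
thr block [ 497.70552182 -157.94881028   40.        ] [(np.float64(-79.9), np.float64(137.7)), (np.float64(-171.5), np.float64(67.3)), (np.float64(100.1), np.float64(136.7)), (np.float64(9.4), np.float64(67.3))]
```

>>> apply_moves(delta_pos=[[0.2,0.3,0.4],[0.5,0.9,0.9],[0.5,0.9,0.9],[0.5,0.9,0.9],[0.5,0.9,0.9]], rot=[[0,0,0.08],[0,0,0.17],[0,0,0.17],[0,0,0.17],[0,0,0.17]], hand=[1,1,1,1,1])

```text
time_s: 2.57
ee_pos: [212.0, -445.2, 327.9]
ee_rot: [179.5, -0.1, 29.9]
force: [0.3, -0.7, 0.4]
gripper_width: 91.5
gripper_force: 0.0
```

>>> apply_moves(delta_pos=[[0.3,0.5,0.3],[0.5,1,0.6],[0.5,1,0.6],[0.5,1,0.6],[0.5,1,0.6]], rot=[[0,0,0.08],[0,0,0.17],[0,0,0.17],[0,0,0.17],[0,0,0.17]], hand=[1,1,1,1,1])

```text
time_s: 2.98
ee_pos: [271.1, -325.0, 397.2]
ee_rot: [179.6, -0.1, 44.5]
force: [-0.1, -0.3, 0.6]
gripper_width: 90.9
gripper_force: 0.0
```

>>> apply_moves(delta_pos=[[0.3,0.5,0],[0.5,1,0],[0.5,1,0],[0.5,1,0]], rot=[[0,0,0.08],[0,0,0.17],[0,0,0.17],[0,0,0.17]], hand=[1,1,1,1])

```text
time_s: 3.32
ee_pos: [330.6, -203.8, 393.4]
ee_rot: [-180.0, -0.1, 59.2]
force: [0.6, 0.1, -0.9]
gripper_width: 91.1
gripper_force: 0.0
```

>>> apply_moves(delta_pos=[[0.3,0.5,0],[0.6,1,0],[0.6,1,0],[0.6,1,0]], rot=[[0,0,0.08],[0,0,0.17],[0,0,0.17],[0,0,0.17]], hand=[1,1,1,1])

```text
time_s: 3.65
ee_pos: [403.3, -84.6, 393.0]
ee_rot: [-180.0, -0.1, 73.7]
force: [0.1, -0.2, 0.2]
gripper_width: 91.4
gripper_force: 0.0
```

>>> apply_moves(delta_pos=[[0.3,0.3,0],[0.5,0.7,0],[0.5,0.7,0],[0.5,0.7,0],[0.5,0.7,0]], rot=[[0,0,0.08],[0,0,0.16],[0,0,0.24],[0,0,0.33],[0,0,0.33]], hand=[1,1,1,1,1])

```text
time_s: 4.07
ee_pos: [462.3, -3.3, 392.6]
ee_rot: [-179.9, 0.0, 102.1]
force: [1.2, 0.5, 0.4]
gripper_width: 91.0
gripper_force: 0.0
```

```bash
cat >> h.py <<'E'
from scipy.spatial.transform import Rotation as Ro
def wgrab():
    st=env.state(); p=viewer.grab_frame('wrist'); p['ee']=(np.array(st['ee_pos']),Ro.from_euler('xyz',st['ee_rot'],degrees=True).as_matrix()); return p
def wray(p,px):
    K=np.array(p['camera_matrix']); v=(np.array(px)-K[:2,2])/np.array([K[0,0],K[1,1]]); r=np.linalg.norm(v)
    d=np.r_[np.sin(r)*v/max(r,1e-9),np.cos(r)]; M=np.array(p['mount']); e,R=p['ee']
    return e+R@M[:3,3], R@M[:3,:3]@d
def wz(p,px,z):
    o,d=wray(p,px); return o+d*(z-o[2])/d[2]
def wproj(p,X):
    K=np.array(p['camera_matrix']); M=np.array(p['mount']); e,R=p['ee']
    c=M[:3,:3].T@(R.T@(np.array(X,float)-e)-M[:3,3]); th=np.arctan2(np.hypot(c[0],c[1]),c[2]); n=c[:2]/np.hypot(c[0],c[1])
    return n*th*np.array([K[0,0],K[1,1]])+K[:2,2]
E
python3 - <<'E'
from h import *
w=wgrab();save(w,'w1');print(w['ee'][0],w['mount'],w['camera_matrix'])
for n in ['gauge_grip','gauge_bar','gauge_foot','saddle','hook_bolt','stand','slot','block']:
    print(n,[(np.round(r['position'],1).tolist(),round(r['score'],2)) for r in spotter.landmark_of(w,n)[:3]])
for n,X in dict(grip=(534.3,131,272),slot=(496.7,-157,40)).items(): print(n,wproj(w,X))
E
```

```text
[462.28186293  -3.25210928 392.57076411] [[-7.69146223e-04 -9.68664454e-01 -2.48371865e-01  7.07977142e+01]
 [ 9.99998006e-01 -2.87293331e-04 -1.97628605e-03 -3.73002183e-02]
 [ 1.84300247e-03 -2.48372889e-01  9.68662744e-01 -1.70854982e+02]
 [ 0.00000000e+00  0.00000000e+00  0.00000000e+00  1.00000000e+00]] [[309.70691629   0.         319.11873673]
 [  0.         309.70691629 203.60975934]
 [  0.           0.           1.        ]]
gauge_grip [([419.1, 81.4], 0.87)]
gauge_bar [([398.5, 92.4], 0.63), ([390.4, 91.2], 0.61)]
gauge_foot [([374.0, 98.8], 0.9), ([373.1, 102.2], 0.29), ([419.0, 84.9], 0.28)]
saddle [([393.9, 91.4], 0.84)]
hook_bolt [([395.0, 92.0], 0.93), ([393.5, 92.6], 0.67)]
stand [([370.6, 101.8], 0.8)]
slot [([399.7, 96.6], 0.72), ([320.1, 250.2], 0.71)]
block [([320.9, 244.4], 0.88)]
grip [422.6213547   82.38736192]
slot [321.00486084 253.21049846]
```

View pics/w1.png

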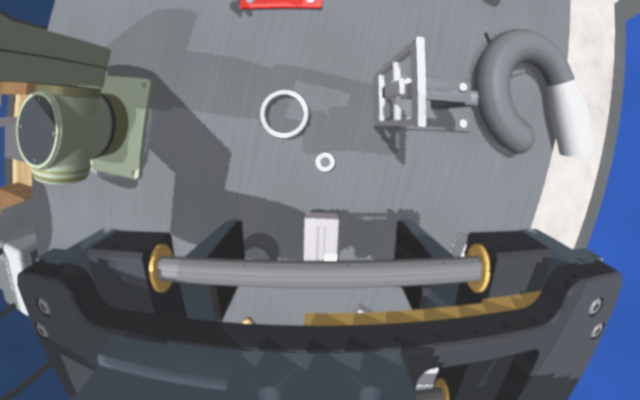

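Run:
```python
from h import *
im=cv2.imread('pics/w1.png')
cv2.imwrite('pics/c1.png',cv2.resize(np.hstack([im[30:150,365:455],im[155:275,290:355]]),None,fx=5,fy=5,interpolation=2))
```

```text
(no output)
```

View pics/c1.png

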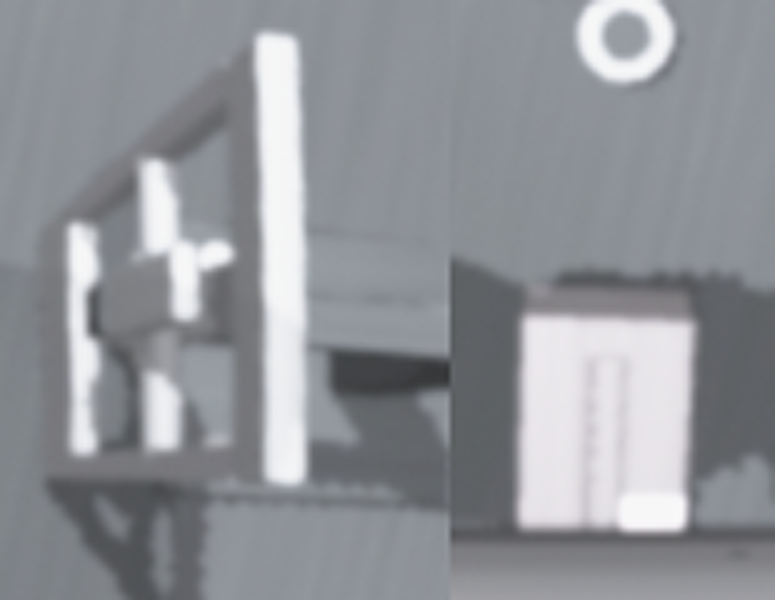

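Run:
```python
from h import *
w=wgrab(); G=lambda x,y:(365+(x+.5)/5-.5,30+(y+.5)/5-.5); H=lambda x,y:(290+(x-450+.5)/5-.5,155+(y+.5)/5-.5)
def yw(a,b): d=b-a; return round(np.degrees(np.arctan2(d[1],d[0])),1),round(np.linalg.norm(d[:2]),1)
a,b=wz(w,G(277,36),272),wz(w,G(285,481),272);print('rung',a,b,(a+b)/2,yw(b,a)); g=(a+b)/2;y0=yw(b,a)[0]-90
q=[wz(w,G(*p),272) for p in((256,36),(298,36),(305,480),(265,482))];print([yw(q[3],q[0]),yw(q[2],q[1])])
a,b=wz(w,G(157,160),177),wz(w,G(163,448),177);print('bar',(a+b)/2,yw(b,a)); bar=(a+b)/2
a,b=wz(w,G(82,225),72),wz(w,G(84,452),72);print('foot',(a+b)/2,yw(b,a))
ex=np.array([np.cos(np.radians(y0)),np.sin(np.radians(y0)),0]);ey=np.array([-ex[1],ex[0],0])
for n,p in(('prong',(185,280)),('shank',(218,253))):
    X=wz(w,G(*p),222);print(n,X,'rel bar',(X-bar)@ex,(X-bar)@ey,'rel rung',(X-g)@ex)
c=[wz(w,H(*p),40) for p in((522,318),(692,320),(688,525),(520,525))];print('block',yw(c[3],c[0]),yw(c[2],c[1]),'far mid',(c[0]+c[1])/2,yw(c[0],c[1]))
sl,sr=[(wz(w,H(*p),40)) for p in((588,357),(627,357))];print('slot end',(sl+sr)/2)
for yb in(10.,10.7):
  u=np.array([-np.sin(np.radians(yb)),np.cos(np.radians(yb)),0]);print(yb,(c[0]+c[1])/2-65*u,(sl+sr)/2-49.5*u)
```

```text
rung [523.63813173 176.05790561 272.        ] [543.038733    88.40532092 272.        ] [533.33843236 132.23161327 272.        ] (np.float64(102.5), np.float64(89.8))
[(np.float64(102.6), np.float64(89.7)), (np.float64(102.3), np.float64(89.9))]
bar [532.13290773 132.27070233 177.        ] (np.float64(103.0), np.float64(74.8))
foot [532.91041002 132.52424788  72.        ] (np.float64(102.5), np.float64(74.0))
prong [526.53506638 131.07205768 222.        ] rel bar -5.7245843369661085 0.04136263065683554 rel rung -6.893072805213434
shank [532.7625801  139.31931142 222.        ] rel bar 2.1403448570378165 6.745242860224907 rel rung 0.9718563887904914
block (np.float64(100.3), np.float64(80.7)) (np.float64(101.8), np.float64(79.9)) far mid [482.10541677 -92.33414226  40.        ] (np.float64(11.0), np.float64(60.4))
slot end [ 485.17528754 -106.19031105   40.        ]
10.0 [ 493.39254832 -156.3466462    40.        ] [ 493.77087233 -154.93829483   40.        ]
10.7 [ 494.17374677 -156.20397403   40.        ] [ 494.365785   -154.82964448   40.        ]
```

>>> apply_moves(delta_pos=[[0.2,0.3,0],[0.4,0.8,0],[0.592,0.9,0],[0.592,0.9,0]], rot=[[0,0,0.005],[0,0,0.005],[0,0,0.005],[0,0,0.005]], hand=[1,1,1,1])

```text
time_s: 4.9
ee_pos: [535.4, 108.9, 392.3]
ee_rot: [180.0, -0.1, 102.5]
force: [-0.5, -1.1, -0.7]
gripper_width: 91.4
gripper_force: 0.0
```

>>> apply_moves(delta_pos=[[0,0.23,-0.2],[0,0.23,-0.5],[0,0.23,-0.6],[0,0.23,-0.6]], rot=[[0,0,0],[0,0,0],[0,0,0],[0,0,0]], hand=[0.8,0.6,0.6,0.6])

```text
time_s: 5.23
ee_pos: [530.5, 132.0, 318.1]
ee_rot: [-179.5, 0.0, 102.3]
force: [-0.6, -0.2, 0.3]
gripper_width: 67.6
gripper_force: 0.0
```

Run:
```python
from h import *
w=wgrab();save(w,'w2');print(w['ee'][0],env.state()['ee_rot'])
for n in ['gauge_grip','gauge_bar','hook_bolt']:
    print(n,[(np.round(r['position'],1).tolist(),round(r['score'],2)) for r in spotter.landmark_of(w,n)[:2]])
print(wproj(w,(533.3,132.2,272)),wproj(w,(533.3,132.2,260)))
```

```text
[530.54150176 132.00745014 318.08675026] [-1.79808015e+02  1.21269238e-02  1.02286842e+02]
gauge_grip [([322.0, 219.9], 0.79)]
gauge_bar []
hook_bolt [([322.6, 197.7], 0.91), ([98.6, 17.3], 0.73)]
[323.99769461 224.07503573] [323.91671295 219.23622533]
```

View pics/w2.png

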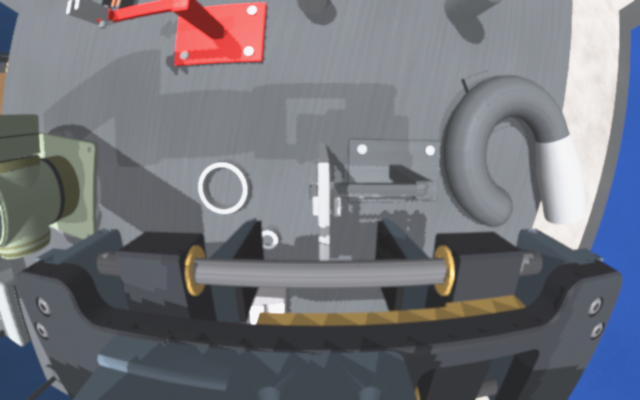

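Run:
```python
from h import *
w=wgrab();save(w,'w3');print(w['ee'][0],env.state()['ee_rot'],wproj(w,(533.3,132.2,272)))
g=w['pixels'].mean(2)
for v in(165,180,225,245): print(v,g[v,312:336].astype(int).tolist())
cv2.imwrite('pics/c3.png',cv2.resize(w['pixels'][140:265,280:380,::-1],None,fx=4.8,fy=4.8,interpolation=2))
```

```text
[533.23423228 132.10710308 323.87673333] [ 1.79783427e+02 -6.52672545e-04  1.02251756e+02] [319.64297699 221.09027587]
165 [164, 208, 232, 239, 240, 240, 240, 240, 240, 239, 237, 223, 179, 122, 91, 85, 84, 87, 95, 98, 92, 86, 83, 83]
180 [169, 206, 229, 238, 240, 240, 240, 239, 239, 238, 235, 224, 186, 137, 114, 115, 117, 112, 111, 118, 122, 121, 120, 119]
225 [146, 141, 141, 148, 155, 158, 159, 161, 168, 177, 180, 170, 146, 115, 102, 99, 100, 100, 100, 100, 100, 101, 101, 100]
245 [102, 111, 139, 170, 189, 196, 196, 195, 193, 191, 188, 180, 157, 126, 106, 101, 101, 101, 100, 100, 99, 98, 99, 100]
```

View pics/c3.png

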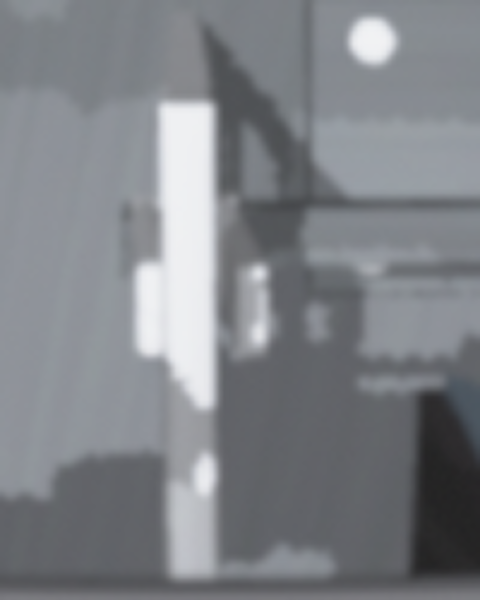

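Run:
```python
from h import *
w=wgrab(); ex=np.array([np.cos(np.radians(12.5)),np.sin(np.radians(12.5)),0])
g=np.array([533.1,132.2,0])
for n,u,z in(('prong out',308.1,222),('shank in',330,226),('shank out',336.3,226)):
    print(n,(wz(w,(u,204),z)-g)@ex)
```

```text
prong out -10.12421325921149
shank in 9.653576210041376
shank out 15.311987331749188
```

>>> apply_moves(delta_pos=[[0,0,-0.2],[0,0,-0.45],[0,0,-0.6],[0,0,-0.68],[0,0,-0.68],[0,0,-0.68]], rot=[[0,0,0.003],[0,0,0.003],[0,0,0.003],[0,0,0.003],[0,0,0.003],[0,0,0.003]], hand=[0.6,0.6,0.6,0.5,0.4,0.3])

```text
time_s: 6.03
ee_pos: [533.1, 132.3, 241.4]
ee_rot: [179.9, -0.0, 102.5]
force: [-0.7, -0.5, 0.5]
gripper_width: 37.5
gripper_force: 0.0
```

>>> apply_moves(delta_pos=[[0,0,0],[0,0,0],[0,0,0],[0,0,0],[0,0,0]], rot=[[0,0,0],[0,0,0],[0,0,0],[0,0,0],[0,0,0]], hand=[0.2,0.15,0.13,0.12,0.11], newtons=5)

```text
time_s: 6.45
ee_pos: [532.6, 132.4, 240.9]
ee_rot: [179.9, -0.0, 102.6]
force: [-0.4, -1.3, -0.1]
gripper_width: 10.7
gripper_force: 0.0
```

>>> apply_moves(delta_pos=[[0,0,0],[0,0,0],[0,0,0],[0,0,0]], rot=[[0,0,0],[0,0,0],[0,0,0],[0,0,0]], hand=[0.09,0.07,0,0], newtons=5)

```text
time_s: 6.78
ee_pos: [532.8, 132.4, 240.6]
ee_rot: [179.9, 0.0, 102.5]
force: [0.7, -0.1, 1.2]
gripper_width: 7.9
gripper_force: 5.0
```

>>> apply_moves(delta_pos=[[0,0,0],[0,0,0],[0,0,0],[0,0,0]], rot=[[0,0,0],[0,0,0],[0,0,0],[0,0,0]], hand=[0,0,0,0], newtons=40)

```text
time_s: 7.12
ee_pos: [532.9, 132.4, 240.6]
ee_rot: [179.9, 0.0, 102.5]
force: [0.9, 0.4, 1.0]
gripper_width: 7.6
gripper_force: 40.0
```

>>> apply_moves(delta_pos=[[0,0,0.02],[0.002,0,0.04],[0.002,0,0.04],[0.002,0,0.04]], rot=[[0,0,0],[0,0,0],[0,0,0],[0,0,0]], hand=[0,0,0,0])

```text
time_s: 7.45
ee_pos: [532.2, 132.2, 244.5]
ee_rot: [-179.9, -0.0, 102.5]
force: [0.6, 0.4, -5.2]
gripper_width: 8.1
gripper_force: 40.0
```

>>> apply_moves(delta_pos=[[0.001,0,0.02],[0.0025,0.0005,0.04],[0.0025,0.0005,0.04],[0.0025,0.0005,0.04]], rot=[[0,0,0],[0,0,0],[0,0,0],[0,0,0]], hand=[0,0,0,0])

```text
time_s: 7.78
ee_pos: [532.5, 132.3, 250.1]
ee_rot: [-180.0, 0.0, 102.5]
force: [0.5, -0.2, -4.3]
gripper_width: 7.6
gripper_force: 40.0
```

>>> apply_moves(delta_pos=[[0.001,0,0.02],[0.0025,0.0005,0.04],[0.0025,0.0005,0.04]], rot=[[0,0,0],[0,0,0],[0,0,0]], hand=[0,0,0])

```text
time_s: 8.03
ee_pos: [533.3, 132.5, 255.4]
ee_rot: [180.0, -0.0, 102.5]
force: [-0.1, 1.0, -5.4]
gripper_width: 8.2
gripper_force: 40.0
```

>>> apply_moves(delta_pos=[[0.001,0,0.02],[0.0025,0.0005,0.04],[0.0025,0.0005,0.04]], rot=[[0,0,0],[0,0,0],[0,0,0]], hand=[0,0,0])

```text
time_s: 8.28
ee_pos: [533.8, 132.5, 260.2]
ee_rot: [179.9, 0.0, 102.5]
force: [0.3, -0.6, -4.1]
gripper_width: 8.0
gripper_force: 40.0
```

>>> apply_moves(delta_pos=[[0.001,0,0.02],[0.0025,0.0005,0.04],[0.0025,0.0005,0.04]], rot=[[0,0,0],[0,0,0],[0,0,0]], hand=[0,0,0])

```text
time_s: 8.53
ee_pos: [534.2, 132.7, 265.0]
ee_rot: [179.9, -0.0, 102.6]
force: [0.3, 0.0, -4.4]
gripper_width: 7.8
gripper_force: 40.0
```

```bash
cat > f.py <<'E'
from h import *
F=[];T=[];P=[]
for i in range(4):
    s=env.state();F.append(s['force']);T.append(s['torque']);P.append(s['ee_pos']);w=viewer.grab_frame('wrist')
print(env.state()['time_s'],np.mean(F,0).round(2),np.std(F,0).round(2),np.mean(T,0).round(3),np.std(T,0).round(3),np.mean(P,0).round(2))
E
python3 f.py
```

```text
8.7333 [ 0.02 -0.09 -4.89] [0.24 0.24 0.38] [-0.009 -0.12  -0.02 ] [0.025 0.032 0.023] [534.   132.61 264.66]
```

>>> apply_moves(delta_pos=[[0.001,0,0.02],[0.0025,0.0005,0.04],[0.0025,0.0005,0.04]], rot=[[0,0,0],[0,0,0],[0,0,0]], hand=[0,0,0])

```text
time_s: 8.98
ee_pos: [534.6, 132.7, 269.8]
ee_rot: [179.9, -0.0, 102.5]
force: [-0.1, 0.6, -4.7]
gripper_width: 7.8
gripper_force: 40.0
```

>>> apply_moves(delta_pos=[[0.001,0,0.02],[0.0025,0.0005,0.04],[0.0025,0.0005,0.04]], rot=[[0,0,0],[0,0,0],[0,0,0]], hand=[0,0,0])

```text
time_s: 9.23
ee_pos: [534.8, 132.8, 274.6]
ee_rot: [179.9, -0.0, 102.5]
force: [1.1, -0.0, -4.0]
gripper_width: 8.0
gripper_force: 40.0
```

```bash
python3 f.py
```

```text
9.4333 [ 0.69  0.12 -4.95] [0.4  0.38 0.7 ] [-0.013 -0.117 -0.   ] [0.018 0.032 0.04 ] [534.63 132.73 274.29]
```

>>> apply_moves(delta_pos=[[0.003,0.0005,0.01],[0.005,0.001,0.03],[0.005,0.001,0.04],[0.005,0.001,0.04]], rot=[[0,0,0],[0,0,0],[0,0,0],[0,0,0]], hand=[0,0,0,0])

```text
time_s: 9.77
ee_pos: [535.4, 132.9, 279.3]
ee_rot: [179.9, -0.0, 102.5]
force: [-0.5, -0.2, -5.3]
gripper_width: 7.6
gripper_force: 40.0
```

```bash
python3 f.py
```

```text
9.9667 [ 0.37 -0.12 -5.6 ] [0.6  0.16 0.44] [-0.028 -0.1    0.009] [0.027 0.03  0.024] [535.18 132.83 279.  ]
```

>>> apply_moves(delta_pos=[[0.001,0,0.02],[0.003,0.0006,0.045],[0.003,0.0006,0.045]], rot=[[0,0,0],[0,0,0],[0,0,0]], hand=[0,0,0])

```text
time_s: 10.22
ee_pos: [535.9, 133.0, 285.0]
ee_rot: [179.9, -0.0, 102.5]
force: [-1.1, -0.7, -5.0]
gripper_width: 7.7
gripper_force: 40.0
```

>>> apply_moves(delta_pos=[[0.001,0,0.02],[0.003,0.0006,0.045],[0.003,0.0006,0.045]], rot=[[0,0,0],[0,0,0],[0,0,0]], hand=[0,0,0])

```text
time_s: 10.47
ee_pos: [536.2, 133.1, 290.4]
ee_rot: [179.9, -0.0, 102.5]
force: [-0.1, -0.7, -4.8]
gripper_width: 7.9
gripper_force: 40.0
```

```bash
python3 f.py
```

```text
10.6667 [ 0.05 -0.35 -4.66] [0.47 0.46 0.21] [ 0.019 -0.101  0.018] [0.027 0.018 0.025] [535.97 132.99 289.96]
```

>>> apply_moves(delta_pos=[[0.001,0,0.02],[0.003,0.0006,0.046],[0.003,0.0006,0.046]], rot=[[0,0,0],[0,0,0],[0,0,0]], hand=[0,0,0])

```text
time_s: 10.92
ee_pos: [536.6, 133.1, 295.9]
ee_rot: [179.9, -0.0, 102.5]
force: [0.1, 0.1, -4.5]
gripper_width: 7.8
gripper_force: 40.0
```

>>> apply_moves(delta_pos=[[0.001,0,0.02],[0.003,0.0006,0.046],[0.003,0.0006,0.046]], rot=[[0,0,0],[0,0,0],[0,0,0]], hand=[0,0,0])

```text
time_s: 11.17
ee_pos: [536.9, 133.2, 301.4]
ee_rot: [179.9, 0.0, 102.5]
force: [1.1, 0.5, -5.1]
gripper_width: 7.8
gripper_force: 40.0
```

>>> apply_moves(delta_pos=[[0,0,0.02],[0,0,0.046],[0,0,0.046],[0,0,0.046]], rot=[[0,0,0],[0,0,0],[0,0,0],[0,0,0]], hand=[0,0,0,0])

```text
time_s: 11.5
ee_pos: [536.6, 133.1, 306.4]
ee_rot: [180.0, 0.0, 102.5]
force: [0.1, 0.1, -4.9]
gripper_width: 7.8
gripper_force: 40.0
```

```bash
python3 f.py
```

```text
11.7 [-0.38 -0.02 -4.95] [0.58 0.5  0.17] [-0.    -0.126 -0.   ] [0.024 0.017 0.023] [536.49 133.09 306.17]
```

>>> apply_moves(delta_pos=[[-0.03,-0.007,0],[-0.07,-0.016,0],[-0.12,-0.027,0],[-0.12,-0.027,0]], rot=[[0,0,0],[0,0,0],[0,0,0],[0,0,0]], hand=[0,0,0,0])

```text
time_s: 12.03
ee_pos: [520.4, 129.5, 306.3]
ee_rot: [-179.9, -0.0, 102.5]
force: [0.4, 0.9, -5.0]
gripper_width: 7.7
gripper_force: 40.0
```

>>> apply_moves(delta_pos=[[-0.1,-0.022,0],[-0.25,-0.055,0],[-0.4,-0.089,0],[-0.6,-0.133,0],[-0.6,-0.133,0]], rot=[[0,0,0],[0,0,0],[0,0,0],[0,0,0],[0,0,0]], hand=[0,0,0,0,0])

```text
time_s: 12.45
ee_pos: [444.8, 112.7, 306.3]
ee_rot: [-179.7, 0.0, 102.6]
force: [-0.5, -0.0, -6.6]
gripper_width: 7.7
gripper_force: 40.0
```

>>> apply_moves(delta_pos=[[0,-0.15,0.1],[0.1,-0.4,0.2],[0.1,-0.7,0.2],[0.1,-0.95,0.2],[0.1,-0.95,0.2]], rot=[[0,0,0],[0,0,-0.02],[0,0,-0.02],[0,0,-0.02],[0,0,-0.02]], hand=[0,0,0,0,0])

```text
time_s: 12.87
ee_pos: [461.9, -5.5, 330.6]
ee_rot: [-180.0, 0.3, 100.6]
force: [0.6, -1.8, -5.7]
gripper_width: 8.0
gripper_force: 40.0
```

>>> apply_moves(delta_pos=[[0.05,-0.2,0],[0.1,-0.5,0],[0.15,-0.8,0],[0.15,-1,0],[0.15,-1,0]], rot=[[0,0,0],[0,0,0],[0,0,0],[0,0,0],[0,0,0]], hand=[0,0,0,0,0])

```text
time_s: 13.28
ee_pos: [480.2, -124.8, 329.9]
ee_rot: [-180.0, 0.3, 100.6]
force: [0.5, 0.8, -4.6]
gripper_width: 7.9
gripper_force: 40.0
```

>>> apply_moves(delta_pos=[[0.05,-0.2,0],[0.1,-0.5,0],[0.17,-0.8,0],[0.17,-1,0],[0.17,-1,0],[0.17,-1,0],[0.17,-1,0]], rot=[[0,0,0],[0,0,0],[0,0,0],[0,0,0],[0,0,0],[0,0,0],[0,0,0]], hand=[0,0,0,0,0,0,0])

```text
time_s: 13.87
ee_pos: [500.4, -239.2, 330.0]
ee_rot: [-180.0, -0.1, 100.8]
force: [0.9, 1.5, -5.4]
gripper_width: 7.9
gripper_force: 40.0
```

```bash
python3 f.py
python3 - <<'E'
from h import *
w=wgrab();save(w,'w4');print(w['ee'][0],env.state()['ee_rot'],wproj(w,(495,-156,40)))
for n in ['slot','block','gauge_foot','gauge_bar','gauge_grip']:
    print(n,[(np.round(r['position'],1).tolist(),round(r['score'],2)) for r in spotter.landmark_of(w,n)[:2]])
E
```

```text
14.0667 [ 0.71  0.54 -4.72] [0.52 0.55 0.52] [ 0.023 -0.106 -0.004] [0.021 0.016 0.027] [ 500.43 -239.03  330.22]
[ 500.50785015 -239.01908768  330.43188718] [1.79970781e+02 6.85699236e-03 1.00898569e+02] [326.64212188 117.98237519]
slot [([330.1, 118.0], 0.93), ([331.1, 23.4], 0.51)]
block [([327.3, 116.6], 0.65)]
gauge_foot []
gauge_bar []
gauge_grip [([317.8, 263.7], 0.63), ([248.9, 131.6], 0.16)]
```

View pics/w4.png

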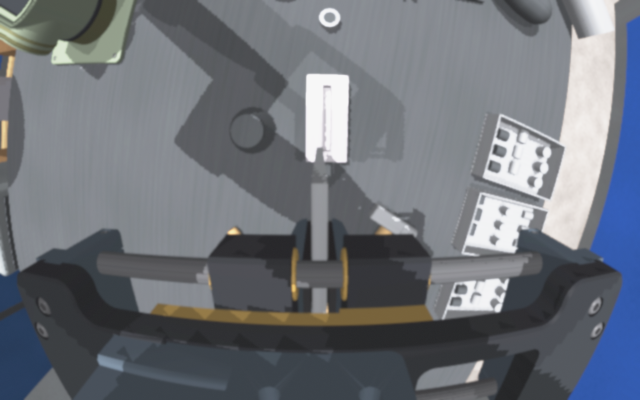

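Run:
```python
from h import *
w=wgrab(); g=w['pixels'].mean(2)
for v in range(72,172,4): print(v,g[v,300:354:1].astype(int).tolist())
print('cols',[ (u,g[70:82,u].astype(int).tolist(),g[156:168,u].astype(int).tolist()) for u in (314,340)])
```

```text
72 [135, 136, 135, 134, 134, 136, 139, 145, 149, 150, 150, 150, 151, 152, 152, 152, 151, 150, 150, 150, 151, 152, 152, 151, 148, 145, 144, 143, 143, 144, 144, 145, 145, 145, 145, 144, 142, 139, 136, 134, 132, 130, 128, 126, 124, 123, 123, 124, 124, 124, 123, 122, 122, 122]
76 [136, 135, 135, 134, 136, 152, 211, 245, 247, 247, 247, 247, 247, 247, 247, 247, 247, 247, 247, 247, 247, 247, 247, 247, 247, 247, 247, 247, 247, 247, 247, 247, 247, 247, 247, 247, 247, 247, 247, 247, 247, 247, 247, 247, 247, 247, 246, 243, 215, 154, 126, 122, 122, 123]
80 [136, 135, 134, 135, 137, 156, 216, 245, 247, 247, 247, 247, 247, 247, 247, 247, 247, 247, 247, 247, 247, 247, 247, 247, 247, 247, 247, 247, 247, 247, 247, 247, 247, 247, 247, 247, 247, 247, 247, 247, 247, 247, 247, 247, 247, 247, 247, 246, 229, 169, 133, 124, 123, 122]
84 [135, 134, 134, 135, 138, 160, 220, 246, 247, 247, 247, 247, 247, 247, 247, 247, 247, 247, 247, 247, 247, 247, 246, 241, 237, 236, 237, 238, 238, 240, 242, 244, 247, 247, 247, 247, 247, 247, 247, 247, 247, 247, 247, 247, 247, 247, 247, 246, 225, 161, 134, 135, 136, 136]
88 [
[... 5262 characters left out ...]
, 119, 126, 128, 129, 129, 129, 129, 128, 128, 126, 119, 109, 103, 106, 110, 107, 99, 88, 86, 89, 86, 82, 80, 80, 82, 87, 98, 105, 106, 101, 94, 93, 98, 105, 116, 127, 135, 137, 138, 139]
168 [96, 95, 95, 95, 95, 95, 95, 96, 94, 95, 95, 96, 98, 102, 107, 113, 120, 125, 128, 129, 129, 129, 129, 129, 129, 127, 125, 125, 125, 121, 108, 91, 87, 89, 85, 82, 80, 81, 80, 81, 80, 80, 84, 96, 111, 123, 131, 137, 139, 138, 139, 138, 138, 140]
cols [(314, [138, 139, 152, 203, 243, 247, 247, 247, 247, 247, 247, 247], [241, 242, 236, 223, 200, 162, 130, 119, 119, 117, 114, 111]), (340, [123, 125, 132, 169, 235, 247, 247, 247, 247, 247, 247, 247], [246, 246, 246, 245, 243, 220, 151, 101, 98, 97, 90, 82])]
```

Run:
```python
from h import *
w=wgrab(); e,R=w['ee']; print(e)
def yw(a,b): d=b-a; return np.degrees(np.arctan2(d[1],d[0]))
# subpixel edges
g=w['pixels'].mean(2); L=[];Rr=[]
for v in range(78,146):
    r=g[v]; a=np.where(r[300:315]>185)[0][0]+300; L.append((a-(r[a]-185)/(r[a]-r[a-1]),v))
    b=np.where(r[338:354]>185)[0][-1]+338; Rr.append((b+(r[b]-185)/(r[b]-r[b+1]),v))
f=lambda Q:np.array([wz(w,q,40) for q in Q])
for n,Q in(('L',L),('R',Rr)):
    P=f(Q);k=np.polyfit(P[:,1],P[:,0],1);print(n,'yaw',-np.degrees(np.arctan(k[0])),'x at y=-156',np.polyval(k,-156),'res',np.std(P[:,0]-np.polyval(k,P[:,1])))
for n,q in(('top314',(314,72.8)),('top340',(340,73.3)),('bot314',(314,160.4)),('bot340',(340,161.5))): print(n,wz(w,q,40))
for v in(100,120,140):
    print('slot mouth',v,wz(w,(321.3,v),40),wz(w,(332.2,v),40))
zt=18.8
for z in(0,60,148,260):
  print('gauge +y edge, height',z,[np.round(wproj(w,e+R@np.array([45,sy,248-18.8-z])),1) for sy in(-4,4)])
```

```text
[ 500.51819695 -239.91124272  330.18714433]
L yaw 10.432536251117448 x at y=-156 462.9184344000102 res 0.16736395237904028
R yaw 9.58970164752045 x at y=-156 526.2864887133878 res 0.20700740930598177
top314 [464.0273102  -93.56852439  40.        ]
top340 [501.60931624 -86.91153579  40.        ]
bot314 [ 488.51580372 -222.68366709   40.        ]
bot340 [ 527.00128638 -216.93174962   40.        ]
slot mouth 100 [ 482.26184478 -132.03440852   40.        ] [ 497.95323463 -128.95418123   40.        ]
slot mouth 120 [ 487.86719675 -161.36529994   40.        ] [ 503.61229082 -158.29021715   40.        ]
slot mouth 140 [ 493.46764827 -190.62277545   40.        ] [ 509.31034285 -187.54412536   40.        ]
gauge +y edge, height 0 [array([316.6, 145.8]), array([322.9, 145.8])]
gauge +y edge, height 60 [array([316.1, 149.3]), array([323.4, 149.3])]
gauge +y edge, height 148 [array([314.9, 157.5]), array([324.7, 157.4])]
gauge +y edge, height 260 [array([311.1, 182.3]), array([328.5, 182.3])]
```

>>> apply_moves(delta_pos=[[-0.01,0.15,0],[-0.02,0.4,0],[-0.046,0.6,0],[-0.046,0.7,0],[-0.046,0.7,0],[-0.046,0.7,0]], rot=[[0,0,-0.005],[0,0,-0.005],[0,0,-0.005],[0,0,-0.005],[0,0,-0.005],[0,0,-0.005]], hand=[0,0,0,0,0,0])

```text
time_s: 14.97
ee_pos: [495.2, -156.4, 330.4]
ee_rot: [180.0, 0.1, 100.5]
force: [-0.7, -0.2, -5.8]
gripper_width: 7.5
gripper_force: 40.0
```

>>> apply_moves(delta_pos=[[0,0,-0.1],[0,0,-0.25],[0,0,-0.37],[0,0,-0.4],[0,0,-0.4]], rot=[[0,0,0],[0,0,0],[0,0,0],[0,0,0],[0,0,0]], hand=[0,0,0,0,0])

```text
time_s: 15.38
ee_pos: [494.5, -157.0, 280.9]
ee_rot: [-179.8, -0.0, 100.3]
force: [-0.5, -0.6, -5.0]
gripper_width: 7.5
gripper_force: 40.0
```

```bash
python3 f.py
python3 - <<'E'
from h import *
s=viewer.grab_frame('side');t=viewer.grab_frame('top');w=wgrab();save(w,'w5');save(s,'s5');save(t,'t5')
print(env.state()['ee_rot'])
q=[s['pixels'][130:230,290:370],t['pixels'][150:250,330:410],w['pixels'][120:220,280:360]]
cv2.imwrite('pics/f5.png',cv2.resize(np.hstack(q)[:,:,::-1],None,fx=3.3,fy=3.3,interpolation=2))
E
```

```text
15.5833 [ 0.19 -0.4  -5.  ] [0.44 0.23 0.31] [-0.015 -0.147  0.001] [0.011 0.01  0.01 ] [ 495.24 -157.    282.27]
[1.79918513e+02 5.14487305e-02 1.00398061e+02]
```

View pics/f5.png

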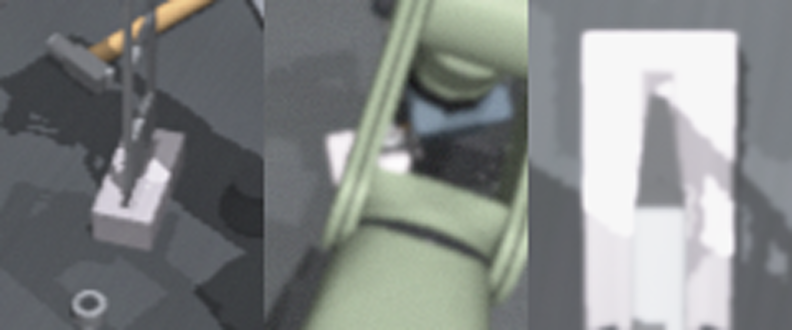

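Run:
```python
from h import *
w=wgrab(); g=w['pixels'].mean(2); e,R=w['ee'];print(e)
for v in range(126,158,2): print(v,g[v,308:334].astype(int).tolist())
print('blk edge',[(u,g[124:136,u].astype(int).tolist()) for u in(305,335)])
print('foot',[np.round(wproj(w,e+R@np.array([45,sy,228.6])),1) for sy in(-4,4)])
for c in((495,-155.6),):
  for yw in(10.3,):
    a=np.radians(yw);u=np.array([-np.sin(a),np.cos(a)]);n=np.array([np.cos(a),np.sin(a)])
    for d in(49.5,51.5,65): print(d,[np.round(wproj(w,np.r_[np.array(c)+d*u+k*n,40]),1) for k in(-8,-6,6,8)])
```

```text
[ 495.34024037 -156.33697365  282.93771885]
126 [126, 125, 125, 126, 127, 128, 128, 129, 128, 126, 127, 127, 127, 127, 128, 128, 129, 129, 129, 128, 128, 127, 126, 127, 128, 130]
128 [143, 142, 141, 142, 143, 142, 144, 144, 143, 143, 143, 143, 143, 143, 144, 144, 143, 140, 139, 139, 139, 138, 137, 137, 138, 140]
130 [245, 245, 245, 244, 244, 244, 245, 245, 245, 245, 245, 244, 244, 244, 245, 244, 244, 241, 240, 239, 239, 239, 239, 239, 239, 239]
132 [247, 247, 247, 247, 247, 247, 247, 247, 247, 247, 247, 247, 247, 247, 247, 247, 247, 247, 247, 247, 247, 247, 247, 247, 247, 247]
134 [247, 247, 247, 247, 247, 247, 247, 247, 247, 247, 247, 247, 247, 247, 247, 247, 247, 247, 247, 247, 247, 247, 247, 247, 247, 247]
136 [247, 247, 247, 247, 247, 247, 247, 247, 247, 247, 247, 247, 247, 247, 247, 247, 247, 247, 247, 247, 247, 247, 247, 247, 247, 247]
138 [247, 247, 247, 247, 247, 247, 247, 247, 247, 247, 247, 247, 247, 247, 247, 247, 247, 247, 247, 247, 247, 247, 247, 247, 247, 247]
140 [247, 247, 247, 247, 247, 246, 245, 244, 244, 244, 244, 244, 244, 244, 245, 245, 246, 246, 247, 247, 247, 2
[... 895 characters left out ...]
34, 135, 136, 149, 170, 180, 186, 205, 227, 242, 246, 247, 247, 247, 247]
156 [247, 247, 247, 247, 247, 245, 231, 189, 149, 136, 134, 134, 134, 134, 134, 140, 155, 174, 190, 201, 222, 241, 246, 247, 247, 247]
blk edge [(305, [128, 128, 128, 128, 144, 210, 245, 247, 247, 247, 247, 247]), (335, [131, 131, 131, 132, 141, 190, 239, 246, 247, 247, 247, 247])]
foot [array([316.7, 145.8]), array([322.9, 145.8])]
49.5 [array([313.4, 141. ]), array([314.9, 141. ]), array([323.9, 141. ]), array([325.4, 141. ])]
51.5 [array([313.4, 139.5]), array([314.9, 139.5]), array([323.9, 139.5]), array([325.4, 139.6])]
65 [array([313.4, 129.4]), array([314.9, 129.4]), array([324. , 129.5]), array([325.5, 129.5])]
```

>>> apply_moves(delta_pos=[[-0.003,0.016,0],[-0.003,0.016,-0.04],[-0.003,0.016,-0.08],[-0.003,0.016,-0.11],[-0.003,0.016,-0.13],[-0.003,0.016,-0.13]], rot=[[0,0,0],[0,0,0],[0,0,0],[0,0,0],[0,0,0],[0,0,0]], hand=[0,0,0,0,0,0])

```text
time_s: 16.28
ee_pos: [494.2, -154.0, 265.6]
ee_rot: [-179.9, -0.0, 100.4]
force: [-0.1, -0.2, -4.6]
gripper_width: 7.6
gripper_force: 40.0
```

>>> apply_moves(delta_pos=[[0,0,-0.02],[0,0,-0.04],[0,0,-0.04]], rot=[[0,0,0],[0,0,0],[0,0,0]], hand=[0,0,0])

```text
time_s: 16.53
ee_pos: [494.4, -154.1, 261.2]
ee_rot: [-180.0, -0.0, 100.4]
force: [-0.6, 0.4, -5.2]
gripper_width: 7.9
gripper_force: 40.0
```

```bash
python3 f.py
```

```text
16.7333 [-0.37  0.17 -5.03] [0.4  0.14 0.56] [-0.027 -0.119  0.001] [0.033 0.042 0.025] [ 494.53 -154.17  261.55]
```

>>> apply_moves(delta_pos=[[0,0,-0.02],[0,0,-0.05],[0,0,-0.08],[0,0,-0.08]], rot=[[0,0,0],[0,0,0],[0,0,0],[0,0,0]], hand=[0,0,0,0])

```text
time_s: 17.07
ee_pos: [494.1, -154.0, 251.1]
ee_rot: [-179.9, -0.1, 100.4]
force: [-0.3, -0.2, -5.6]
gripper_width: 7.9
gripper_force: 40.0
```

>>> apply_moves(delta_pos=[[0,0,-0.02],[0,0,-0.05],[0,0,-0.07],[0,0,-0.07]], rot=[[0,0,0],[0,0,0],[0,0,0],[0,0,0]], hand=[0,0,0,0])

```text
time_s: 17.4
ee_pos: [494.2, -154.1, 243.0]
ee_rot: [-179.9, -0.0, 100.4]
force: [-0.2, -0.4, -5.8]
gripper_width: 7.8
gripper_force: 40.0
```

>>> apply_moves(delta_pos=[[0,0,-0.006],[0,0,-0.012],[0,0,-0.012]], rot=[[0,0,0],[0,0,0],[0,0,0]], hand=[0,0,0])

```text
time_s: 17.65
ee_pos: [494.6, -154.2, 242.3]
ee_rot: [180.0, -0.0, 100.4]
force: [0.5, 0.4, -5.1]
gripper_width: 7.4
gripper_force: 40.0
```

```bash
python3 f.py
```

```text
17.85 [-0.27  0.01 -4.86] [0.68 0.44 0.63] [-0.028 -0.109  0.015] [0.017 0.02  0.024] [ 494.67 -154.18  242.35]
```

Foot about 3.7 mm off the floor; small steps down.

>>> apply_moves(delta_pos=[[0,0,-0.006],[0,0,-0.012],[0,0,-0.012]], rot=[[0,0,0],[0,0,0],[0,0,0]], hand=[0,0,0])

```text
time_s: 18.1
ee_pos: [494.5, -154.2, 240.7]
ee_rot: [-180.0, -0.0, 100.4]
force: [-0.4, 0.4, -5.0]
gripper_width: 7.4
gripper_force: 40.0
```

>>> apply_moves(delta_pos=[[0,0,-0.004],[0,0,-0.008],[0,0,-0.008]], rot=[[0,0,0],[0,0,0],[0,0,0]], hand=[0,0,0])

```text
time_s: 18.35
ee_pos: [494.5, -154.2, 239.8]
ee_rot: [-180.0, -0.0, 100.4]
force: [-0.1, 0.6, -5.3]
gripper_width: 7.5
gripper_force: 40.0
```

```bash
python3 f.py
```

```text
18.55 [-0.19  0.05 -5.26] [0.5  0.72 0.55] [ 0.    -0.082 -0.029] [0.018 0.014 0.017] [ 494.6  -154.18  239.83]
```

>>> apply_moves(delta_pos=[[0,0,-0.004],[0,0,-0.006],[0,0,-0.006],[0,0,-0.006]], rot=[[0,0,0],[0,0,0],[0,0,0],[0,0,0]], hand=[0,0,0,0])

```text
time_s: 18.88
ee_pos: [494.8, -154.3, 239.6]
ee_rot: [180.0, 0.0, 100.4]
force: [0.4, 0.2, -2.5]
gripper_width: 7.4
gripper_force: 40.0
```

>>> apply_moves(delta_pos=[[0,0,-0.004],[0,0,-0.006],[0,0,-0.006],[0,0,-0.006]], rot=[[0,0,0],[0,0,0],[0,0,0],[0,0,0]], hand=[0,0,0,0])

```text
time_s: 19.22
ee_pos: [495.0, -154.4, 239.4]
ee_rot: [179.9, 0.1, 100.4]
force: [0.2, 0.3, 5.3]
gripper_width: 8.0
gripper_force: 40.0
```

```bash
python3 f.py
```

```text
19.4167 [-0.34 -0.46  5.6 ] [0.53 0.55 0.29] [0.138 0.236 0.04 ] [0.05  0.02  0.021] [ 495.02 -154.39  239.43]
```

>>> apply_moves(delta_pos=[[0,0,0.004],[0,0,0.005],[0,0,0.005]], rot=[[0,0,0],[0,0,0],[0,0,0]], hand=[0,0,0], newtons=8)

```text
time_s: 19.67
ee_pos: [495.0, -154.5, 239.4]
ee_rot: [179.9, 0.1, 100.4]
force: [0.2, -1.5, 4.4]
gripper_width: 8.0
gripper_force: 8.0
```

>>> apply_moves(delta_pos=[[0,0,0],[0,0,0],[0,0,0],[0,0,0],[0,0,0],[0,0,0],[0,0,0]], rot=[[0,0,0],[0,0,0],[0,0,0],[0,0,0],[0,0,0],[0,0,0],[0,0,0]], hand=[0.1,0.12,0.15,0.2,0.3,0.4,0.5])

```text
time_s: 20.25
ee_pos: [494.6, -154.1, 238.9]
ee_rot: [-180.0, -0.0, 100.4]
force: [-0.3, -0.3, 0.0]
gripper_width: 35.3
gripper_force: 0.0
```

Now rise straight up, clear of everything, and check.

>>> apply_moves(delta_pos=[[0,0,0.05],[0,0,0.2],[0,0,0.5],[0,0,0.8],[0,0,0.9],[0,0,0.9]], rot=[[0,0,0],[0,0,0],[0,0,0],[0,0,0],[0,0,0],[0,0,0]], hand=[0.5,0.5,0.5,0.5,0.5,0.5])

```text
time_s: 20.75
ee_pos: [496.2, -154.7, 351.6]
ee_rot: [179.6, 0.2, 100.4]
force: [-0.3, -0.0, 0.2]
gripper_width: 45.8
gripper_force: 0.0
```

>>> apply_moves(delta_pos=[[0,-0.2,0.1],[0,-0.6,0.1],[0,-0.9,0.1],[0,-0.9,0.1],[0,-0.9,0.1],[0,-0.9,0.1]], rot=[[0,0,0],[0,0,0],[0,0,0],[0,0,0],[0,0,0],[0,0,0]], hand=[0.5,0.5,0.5,0.5,0.5,0.5])

```text
time_s: 21.25
ee_pos: [494.2, -261.7, 357.9]
ee_rot: [-179.9, -0.1, 100.4]
force: [-1.6, -0.4, -0.3]
gripper_width: 46.1
gripper_force: 0.0
```

```bash
python3 f.py
python3 - <<'E'
from h import *
w=wgrab();s=viewer.grab_frame('side');save(w,'w6');save(s,'s6')
for n in ['gauge_grip','gauge_bar','gauge_foot','slot']:
    print(n,[[(np.round(r['position'],1).tolist(),round(r['score'],2)) for r in spotter.landmark_of(p,n)[:2]] for p in(w,s)])
for n,z in(('top',270),('bar',170),('foot',10)): print(n,wproj(w,(494.9,-155.5,z)),proj(s,(494.9,-155.5,z)))
g=w['pixels'].mean(2);q=wproj(w,(494.9,-155.5,270));print(q)
a=np.radians(10.3);u=np.array([-np.sin(a),np.cos(a)])
for d in(-35,0,35):
    q=wproj(w,np.r_[np.array([494.9,-155.5])+d*u,270]);v=int(round(q[1]));print(d,q.round(1),int(q[0])-14,g[v,int(q[0])-14:int(q[0])+15].astype(int).tolist())
E
```

```text
21.45 [-0.8  -0.38 -0.01] [0.63 0.39 0.31] [ 0.014 -0.142 -0.008] [0.04  0.027 0.034] [ 494.41 -261.2   358.48]
gauge_grip [[([340.1, 93.3], 0.88)], [([333.7, 133.5], 0.97)]]
gauge_bar [[([335.1, 98.4], 0.86)], [([334.3, 151.3], 0.65), ([317.4, 225.2], 0.38)]]
gauge_foot [[], [([331.2, 188.5], 0.92)]]
slot [[([334.1, 103.4], 0.73)], [([331.0, 183.1], 0.57), ([333.9, 129.4], 0.41)]]
top [343.17831539  87.20512001] [332.46403834 127.90457239]
bar [336.65310627  97.83640896] [332.38419615 152.8160826 ]
foot [331.41859739 106.42561838] [332.27124769 188.05705842]
[343.17831539  87.20512001]
-35 [342.9 128.6] 328 [201, 176, 192, 203, 200, 209, 220, 222, 207, 181, 194, 224, 234, 236, 235, 234, 232, 231, 224, 205, 189, 183, 170, 142, 105, 84, 91, 109, 121]
0 [343.2  87.2] 329 [208, 228, 241, 238, 232, 236, 241, 237, 210, 210, 238, 245, 246, 245, 245, 244, 244, 243, 241, 244, 246, 247, 245, 211, 128, 117, 129, 135, 136]
35 [343.2  47.1] 329 [123, 124, 125, 126, 129, 133, 132, 128, 148, 196, 230, 240, 241, 241, 240, 239, 238, 232, 208, 165, 145, 140, 139, 139, 141, 141, 141, 140, 140]
```

```bash
python3 -c "
from h import *
print(env.job_done())"
```

```text
the job is handed in; nothing more can be done
None
```

The gauge was lifted up out of the hook, drawn off to the front and stood upright on the floor of the slot. It was then released, with the arm clear of it, and the job was handed in at about 21 s; wrist force stayed near the gauge's own weight on the way up and reached about 10 N of push when it was set down.

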